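# Unlock the polishing fixture and park it in the green dish

### The arm

A 6-joint arm with a two-finger parallel gripper is mounted at the origin on the work surface. World frame = base frame: x ahead of the robot, y to its left, z up, the work surface at z = 0. Lengths are in mm, angles in rad, forces in N, time in s.
With the tool pointing down it reaches from about 350 to 875 mm from the base axis. Payload 4.2 kg.
Tool frame: the origin (TCP) lies on the mounting face of the last link; the fingertips stand 173 mm ahead of it and the grasp point (between the pads) lies 155 mm ahead of it; z points along the fingers, y is the line along which they close (so a half turn about z gives the same grasp; the last joint's range is limited). The gripper opens to 85 mm and grips with 20 to 120 N. Pads are 22 mm wide; open, the fingers measure 114 mm over their backs; the gripper's body (76 mm by 85 mm) begins 54 mm behind the grasp point. The pads swing forward as they close: fully open they stand 13 mm farther back than shut.
Start: joints at [-0.979, 0.385, 0.008, 0, -1.194, -0.259], TCP at [204.197, -590.681, 404.712] pointing down, gripper open.
Joint ranges: [-3.14, 3.14], [-1.21, 2.06], [-1.07, 1.41], [-3.16, 2.05], [-2.99, -0.16], [-3.1, 3.1]. Speed limits (rad/s): [2.79, 2.79, 3.14, 3.14, 3.14, 3.14].

### API

Orientations are given as a unit quaternion [x, y, z, w].
In Python, from bench import arm gives the robot as it stands. The module is installed in compiled form; this text tells all that it offers.
- The arm moves only by the tool move_arm, never from a script. Its arguments are lists of equal length, an entry for each row: "fingers": the finger opening in mm, from 0 to 85.4; "travel": the shift along the tool's x, y, z in mm, a list of three; "dr": the turn, a rotation vector about the tool's x, y, z in rad, a list of three. A call has 1 to 10 rows; each row is the pose to reach, as a shift and turn from the pose commanded when the call began, along the tool's axes at that moment; what a row does not reach only later rows make up. A row lasts 1/10 s, in which the tool goes at most 50 mm and 8.59 degrees, less where a joint would pass 70% of its speed; a pose out of reach is approached as far as the arm can. A call with a gripper value outside its range is refused whole. The fingers move at their own pace and stop on an object; the grip force is fixed at half the most. Time passes only in rows, so rows that repeat a pose let the fingers close. It gives the time, the measured TCP pose, the force, the opening and the grip force at its end, in the units of the state.
- arm.read_state(): the state, without advancing time (a new reading comes with each control period).
- arm.get_image(name): name is "scene" or "side" or "wrist"; returns the picture (400x640x3 uint8, red, green, blue); there is no depth.
- arm.camera_model(name): a dict with "intrinsics" (3x3 intrinsics, pixels), "k1" (the pictures are not rectified: a ray, as slopes to the right and down, at radius r is drawn at 1 + k1 r^2 times it, then the intrinsics apply), "pose" (4x4, takes a point from camera to world coordinates). Camera axes: x right, y up, looking along -z (the intrinsics and any distortion apply to the point x, -y, -z); pixel columns grow to the right and rows downward; lengths in mm; the calibration is good to about 2 mm. A picture is of the moment at which its call begins: read the wrist's pose just before it. camera_model takes no time and is no camera call; for the wrist camera it gives the pose at the moment of the call.
- arm.job_done(): hands the job in; it is judged then, once.
The state is a dict: "clock": time; "joints": joint angles; "joint_vel": joint speeds; "joint_efforts": joint torques, N m; "position": TCP position; "ee_rot": TCP orientation; "contact_force": force on the tool from outside, world axes, zero at the start; "wrist_torque": the same for the moment, N m; "gripper_width": finger opening in mm; "grasp_force": force on a finger pad.
Only numpy, scipy, OpenCV 4.12 (cv2) and the standard library are available. Lean on these libraries where they do the work, as an engineer would, in place of code of your own. Each camera call takes 0.05 s, during which the arm holds its last target. There are 200 camera calls.

### The job

Take the blue-handled polishing fixture off the polishing machine: it is held by a bayonet, so turn it anticlockwise (seen from above) as far as it goes, until its white pointer is at the green dot, and only then lift it straight out. Set it down upright and flat inside the empty green dish, without dropping it, and let go; leave everything else on the bench where it is.

Things in the scene. Friction and masses are not known exactly. Their poses are not given: they have to be found in the camera images.
- fixture: Fixture to move, 0.3-0.65 kg; sizes in mm. Origin: centre of underside, z up. Steel hub dia 62, 16.5 high, three lugs at its foot reach r 43; aluminium disc dia 100 at z 16.5-27; centred blue bar handle 72 long (x), 16 wide (y), z 27-67: grip across its width. White pointer at the +x rim, to r 57. Four brass studs dia 10, 10 high on the disc at r 42, 42 deg off each bar end.
- socket: Sizes in mm. Fixed dark flange dia 136, 6 thick, black ring dia 101. Origin: underside centre, 95 above bench; seated fixture origin is 6 above it. At r 62 a green dot on +x (free) and a red dot 60 deg clockwise (locked). Fixture x starts 43-62 deg clockwise of this x (from above); anticlockwise stop 3 deg past alignment; lifts out within 6 deg of alignment, clear after 20 mm.
- polisher: the polishing machine, fixed: white box on a green base, 280 mm deep (x) by 220 mm wide (y), deck 95 mm high, with a sloping front panel (towards its -x) with a screen and a red stop button. Origin: centre of its footprint on the bench.
- green_dish: empty green round dish, fixed to the bench: 144 mm across, rim 14 mm high, 134 mm across inside, floor 6 mm above its origin. Origin: centre of its underside, on the bench.
- grey_dish: grey dish of the same size and shape as the green one, fixed, occupied by the spare fixture; leave alone.
- spare: spare fixture of the same shape with a black handle, standing in the grey dish; leave alone. Origin: centre of its underside.
- jar: white jar with orange cap, 60 mm across, 100 mm high; leave alone. Origin: centre of its underside.
- spray: white and blue spray bottle with yellow head, 72 mm across, 225 mm high; leave alone. Origin: centre of its underside.
- carton: white and teal carton, 110 x 120 x 75 mm high; leave alone. Origin: centre of its underside.
- viewer: black hand-held viewer on its stand, 80 x 90 x 108 mm high; leave alone. Origin: centre of its underside.
- cup: black plastic cup, 70 mm across, 90 mm high; leave alone. Origin: centre of its underside.
- screwdriver: screwdriver 170 mm long lying along its x; leave alone.
Things that resemble listed ones, but are neither listed nor needed, are in the scene too. What is shaped like the fixture but brown or red is not meant.

How it is judged:
By the outcome, as a careful person would: the job done as asked, in the order asked, and still so for the second after the job is handed in, with the robot touching nothing.
It also fails if it takes over 43 s, if anything falls off the work surface, if the arm or the gripper's body presses on something with over 40 N, if the wrist force passes 120 N, or if a joint passes its speed limit or range.

## Working session

There is one attempt and no reset: what is moved stays moved. The work goes in short steps, Python scripts to look and compute and a tool call to move; the robot and the scene stay as the last step left them, time stands still between calls to the robot, and variables do not carry over. Pictures are saved under pics/ and viewed, at most 10 in all, crops included, and the job is handed in when it is done.

Besides the shell and the picture viewer there is one more tool, called after "Request:" as name(argument=value, ...) on one line, values as JSON. move_arm: Moves the arm, as the interface text tells. Its arguments: {"type":"object","properties":{"fingers":{"type":"array","items":{"type":"number"}},"travel":{"type":"array","items":{"type":"array","items":{"type":"number"}}},"dr":{"type":"array","items":{"type":"array","items":{"type":"number"}}}},"required":["fingers","travel","dr"]}

```bash
mkdir -p pics
cat > h.py <<'E'
import numpy as np, cv2
from bench import arm
from scipy.spatial.transform import Rotation as R
def snap(n,f):
    m=arm.camera_model(n); im=arm.get_image(n); cv2.imwrite('pics/'+f+'.png',im[:,:,::-1]); np.savez('pics/'+f+'.npz',K=m['intrinsics'],k=m['k1'],T=m['pose']); return im
def px2z(f,u,v,z):
    d=np.load('pics/'+f+'.npz');K=d['K'];k=float(d['k']);T=d['T']
    s=np.array([(u-K[0,2])/K[0,0],(v-K[1,2])/K[1,1]]);q=s.copy()
    for _ in range(20): q=s/(1+k*(q@q))
    r=T[:3,:3]@[q[0],-q[1],-1]; o=T[:3,3]
    return o+r*(z-o[2])/r[2]
def proj(f,p):
    d=np.load('pics/'+f+'.npz');K=d['K'];k=float(d['k']);T=d['T']
    c=T[:3,:3].T@(np.array(p)-T[:3,3]); s=np.array([c[0],-c[1]])/-c[2]; s*=1+k*(s@s)
    return K[:2,:2]@s+K[:2,2]
E
python3 - <<'E'
from h import *
s=arm.read_state(); print(s['clock'],s['position'],s['ee_rot'])
ims=[snap('scene','s0'),snap('side','d0'),snap('wrist','w0')]
for n in('scene','side','wrist'): m=arm.camera_model(n); print(n,m['intrinsics'][0],m['pose'].round(2).tolist())
E
```

```text
0.0 [ 204.14410567 -590.49822173  403.62679017] [-1.65534658e-01  9.86203361e-01  1.07484277e-03 -2.27447464e-04]
scene [427.55727362   0.         320.25143239] [[-0.83, -0.49, 0.28, 929.27], [0.56, -0.7, 0.43, 654.7], [-0.01, 0.52, 0.86, 1357.66], [0.0, 0.0, 0.0, 1.0]]
side [366.3352523   0.        318.2382669] [[0.99, 0.08, -0.12, 364.99], [-0.14, 0.64, -0.75, -1040.69], [0.02, 0.76, 0.65, 969.97], [0.0, 0.0, 0.0, 1.0]]
wrist [277.86457304   0.         321.98533289] [[-0.33, -0.9, -0.27, 134.37], [0.95, -0.31, -0.1, -614.47], [0.0, -0.29, 0.96, 372.41], [0.0, 0.0, 0.0, 1.0]]
```

View pics/s0.png

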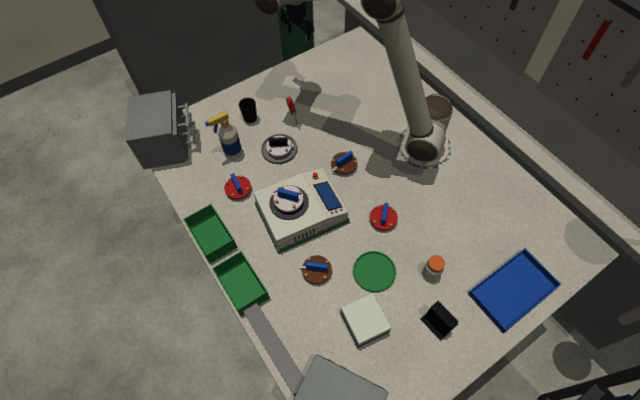

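View pics/d0.png

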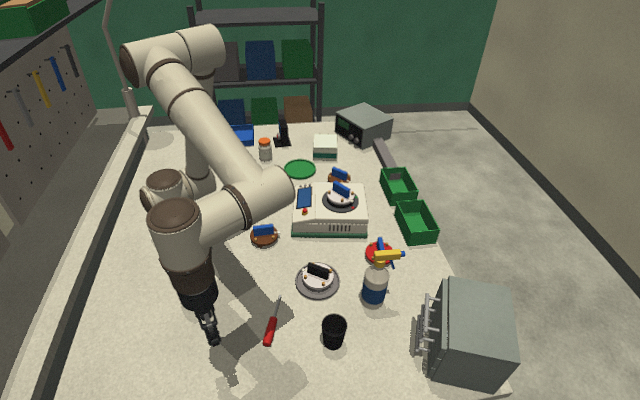

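The scene shows the machine with the blue-handled fixture near (289,198) and the empty green dish near (375,271). The side view shows the fixture at (340,195) and the dish at (300,169).

Run:
```python
from h import *
im=cv2.imread('pics/s0.png')
a=cv2.resize(im[165:230,250:350],None,fx=7,fy=7,interpolation=cv2.INTER_CUBIC)
cv2.imwrite('pics/c0.png',a)
print(px2z('s0',289,200,120),px2z('d0',340,198,120),px2z('s0',375,271,14),px2z('d0',300,169,14))
# dish mask ellipse
h=cv2.cvtColor(im,cv2.COLOR_BGR2HSV); m=cv2.inRange(h,(45,90,40),(85,255,255)); m[:245]=0;m[300:]=0;m[:,:345]=0;m[:,405:]=0
c=max(cv2.findContours(m,0,2)[0],key=cv2.contourArea)
P=np.array([px2z('s0',*p[0],14)[:2] for p in c]);print(cv2.minEnclosingCircle(P.astype(np.float32)),P.min(0),P.max(0))
s=arm.read_state();Rm=R.from_quat(s['ee_rot']).as_matrix();print(Rm.round(3).tolist())
```

```text
[610.22797493 -27.95902122 120.        ] [606.0913962  -52.71541521 120.        ] [494.49261935 310.98956254  14.        ] [496.44461682 290.28171934  14.        ]
((495.8911437988281, 308.2119445800781), 71.49101257324219) [426.18512535 237.22694512] [566.82668208 378.30534964]
[[-0.945, -0.327, -0.001], [-0.327, 0.945, 0.002], [0.0, 0.002, -1.0]]
```

View pics/c0.png

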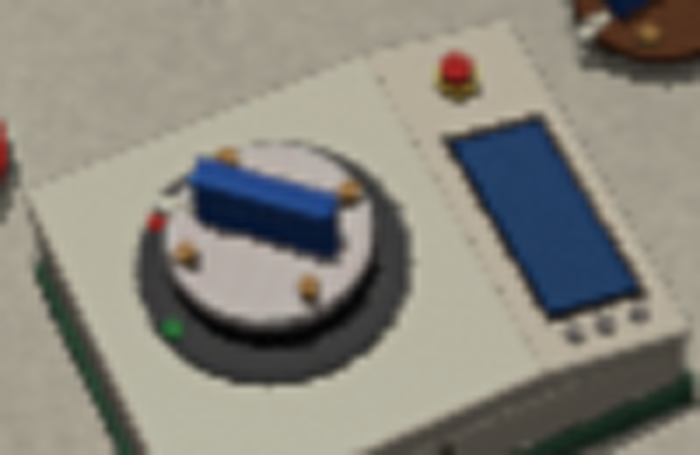

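The crop shows the handle top centred near (268,185) (ends (198,165) and (338,205)), the white pointer at (175,203), the red dot at (157,222), the green dot at (173,327), and the flange spanning x 137–410.

Run:
```python
from h import *
def f(x,y,z): return px2z('s0',250+(x+.5)/7-.5,165+(y+.5)/7-.5,z)[:2]
r=f(157,222,101);g=f(173,327,101);c=f(268,185,168)
print('red',r,'green',g,'hc',c)
a=f(198,165,168);b=f(338,205,168);d=a-b;print('bar',d,np.linalg.norm(d),np.degrees(np.arctan2(d[1],d[0])))
p=f(175,203,123);print('ptr',p)
m=(r+g)/2; t=g-r; n=np.array([t[1],-t[0]]);n/=np.linalg.norm(n);print(np.linalg.norm(t))
for sg in(1,-1):
  o=m+sg*n*62*np.cos(np.pi/6); print('o',o,np.degrees(np.arctan2(*(g-o)[::-1])),np.degrees(np.arctan2(*(r-o)[::-1])))
```

```text
red [645.67678365 -84.68111722] green [670.00573549 -29.16722386] hc [607.28122748 -32.9112243 ]
bar [ 42.33857286 -56.51024976] 70.6113523391179 -53.15873879874001
ptr [637.83310061 -76.0360096 ]
60.61097469718048
o [707.01947216 -78.47651163] 126.8935170102004 -174.22436826468424
o [608.66304698 -35.37182944] 5.775631735315759 -53.106482989799595
```

```bash
cat >> h.py <<'E'
def delta(p,yaw):
    s=arm.read_state(); M=R.from_quat(s['ee_rot']); g=np.radians(yaw)
    T=np.array([[np.cos(g),np.sin(g),0],[np.sin(g),-np.cos(g),0],[0,0,-1]])
    print('clock',s['clock'],'pos',s['position'].round(1),'travel',(M.inv().apply(np.array(p)-s['position'])).round(1),'dr',(M.inv()*R.from_matrix(T)).as_rotvec().round(3),'j',np.round(s['joints'],2),'F',np.round(s['contact_force'],1),'w',s['gripper_width'],s['grasp_force'])
E
python3 - <<'E'
from h import *
print(px2z('s0',231,148,60),px2z('d0',375,295,60))
delta((600,-36,430),-53)
E
```

```text
[ 654.13250505 -386.21824088   60.        ] [ 642.17646119 -435.31297216   60.        ]
clock 0.15 pos [ 204.2 -590.6  403.9] travel [-555.2  394.9  -25.5] dr [ 1.000e-03  2.000e-03 -1.884e+00] j [-0.98  0.39  0.01 -0.   -1.19 -0.26] F [-0.4 -0.6 -0. ] w 85.69839273699205 0.0
```

Request:
move_arm(fingers=[85,85,85,85,85,85,85,85,85,85], travel=[[-555,395,-25],[-555,395,-25],[-555,395,-25],[-555,395,-25],[-555,395,-25],[-555,395,-25],[-555,395,-25],[-555,395,-25],[-555,395,-25],[-555,395,-25]], dr=[[0,0,-1.88],[0,0,-1.88],[0,0,-1.88],[0,0,-1.88],[0,0,-1.88],[0,0,-1.88],[0,0,-1.88],[0,0,-1.88],[0,0,-1.88],[0,0,-1.88]])

```text
clock: 1.15
position: [494.9, -181.9, 423.1]
ee_rot: [0.795, -0.606, -0.0, -0.0]
contact_force: [0.3, -0.3, -0.3]
gripper_width: 84.8
grasp_force: 0.0
```

Run:
```python
from h import *
delta((600,-36,430),-53)
```

```text
clock 1.15 pos [ 494.9 -181.9  423.1] travel [-112.8 -140.    -6.9] dr [-0.     0.    -0.377] j [-0.04  0.2  -0.2  -0.   -1.17  0.31] F [ 0.3 -0.3 -0.3] w 84.80235643603754 0.0
```

Request:
move_arm(fingers=[85,85,85,85,85,85], travel=[[-113,-140,-7],[-113,-140,-7],[-113,-140,-7],[-113,-140,-7],[-113,-140,-7],[-113,-140,-7]], dr=[[0,0,-0.377],[0,0,-0.377],[0,0,-0.377],[0,0,-0.377],[0,0,-0.377],[0,0,-0.377]])

```text
clock: 1.75
position: [600.3, -37.9, 429.2]
ee_rot: [0.894, -0.449, -0.001, 0.0]
contact_force: [0.2, -0.2, -0.1]
gripper_width: 84.9
grasp_force: 0.0
```

Run:
```python
from h import *
delta((608,-35,430),-53)
snap('wrist','w1')
for p in[(608,-35,168),(608,-35,128)]: print(proj('w1',p))
```

```text
clock 1.75 pos [600.3 -37.9 429.2] travel [ 2.3 -7.8 -0.8] dr [ 0.001  0.001 -0.006] j [ 0.21  0.33 -0.01 -0.   -1.23  0.43] F [ 0.2 -0.2 -0.1] w 84.89141892254642 0.0
[312.56345877 201.39786393]
[313.78331407 189.55079499]
```

View pics/w1.png

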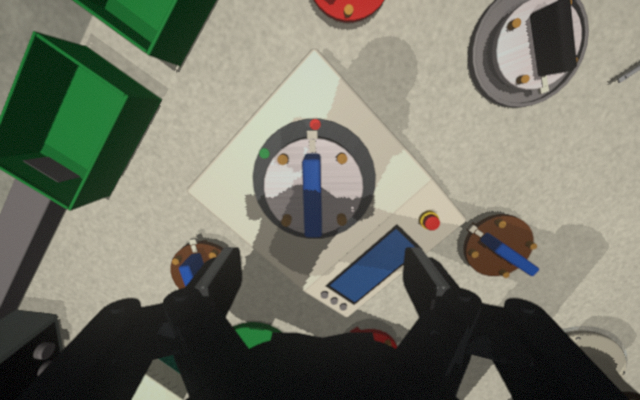

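The wrist view shows the fixture nearly in line: handle top from (312,156) to (313,237), studs at (283,159), (342,158), (287,219) and (341,219), pointer (312,143), red dot (315,124), and green dot (264,153).

Run:
```python
from h import *
g=lambda u,v,z:px2z('w1',u,v,z)[:2]
print('top',g(312.5,196.5,168)); a=g(312,156,168);b=g(313,237,168);print(a,b,np.linalg.norm(a-b),np.degrees(np.arctan2(*(a-b)[::-1])))
S=[g(283,159,138),g(342,158,138),g(287,219,138),g(341,219,138)];print('studs',np.mean(S,0),(S[0]+S[3])/2,(S[1]+S[2])/2)
p=g(312,143,127);print('ptr',p)
gr=g(264,153,101);r=g(315,124,101);o=np.array([608,-35]);print(gr,r,np.linalg.norm(gr-r))
im=cv2.imread('pics/w1.png')
m=cv2.inRange(im,(0,0,0),(75,75,75)); 
t=gr-r;n=np.array([-t[1],t[0]]);n/=np.linalg.norm(n);o=(gr+r)/2+n*53.7;print('o',o,np.degrees(np.arctan2(*(gr-o)[::-1])),np.degrees(np.arctan2(*(p-np.mean(S,0))[::-1])))
```

```text
top [610.64602425 -38.53607368]
[631.47994926 -66.40968209] [587.89610782  -8.09453629] 72.80252374701736 -53.22612800104961
studs [609.64330499 -36.85398611] [609.75900889 -36.47096208] [609.5276011  -37.23701015]
ptr [636.4884697  -71.01859174]
[670.47418846 -29.65186239] [644.60655329 -85.97979397] 61.98363029592246
o [608.74022943 -35.40520134] 5.324340543481827 -51.841170381159806
```

Request:
move_arm(fingers=[85,85,85,85,85,85,85], travel=[[4,-8,20],[4,-8,55],[4,-8,85],[4,-8,105],[4,-8,115],[4,-8,119],[4,-8,119]], dr=[[0,0,0],[0,0,0],[0,0,0],[0,0,0],[0,0,0],[0,0,0],[0,0,0]])

```text
clock: 2.5
position: [609.0, -37.5, 311.6]
ee_rot: [0.893, -0.45, 0.0, -0.0]
contact_force: [-0.6, -0.2, 0.4]
gripper_width: 85.1
grasp_force: 0.0
```

Run:
```python
from h import *
delta((609,-36.5,309),-53)
im=snap('wrist','w2'); snap('scene','s2')
```

```text
clock 2.5 pos [609.  -37.5 311.6] travel [-0.8 -0.5  2.6] dr [-0.    -0.001 -0.007] j [ 0.2   0.44 -0.16  0.   -0.98  0.43] F [-0.6 -0.2  0.4] w 85.10252846433015 0.0
```

View pics/w2.png

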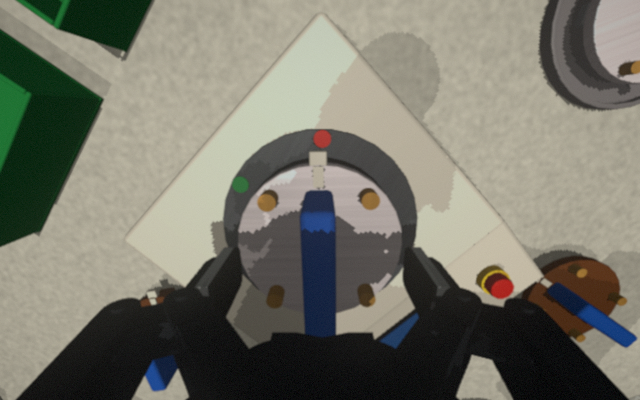

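The handle lies midway between the fingers (x 319 against 321), with the red dot at (322,139) and the green dot at (240,184). Next I close on it.

Request:
move_arm(fingers=[60,35,16,5,0,0,0,0], travel=[[0,0,0],[0,0,0],[0,0,0],[0,0,0],[0,0,0],[0,0,0],[0,0,0],[0,0,0]], dr=[[0,0,0],[0,0,0],[0,0,0],[0,0,0],[0,0,0],[0,0,0],[0,0,0],[0,0,0]])

```text
clock: 3.4
position: [609.5, -36.7, 311.3]
ee_rot: [0.893, -0.449, 0.001, -0.0]
contact_force: [2.6, 1.1, 1.0]
gripper_width: 15.1
grasp_force: 62.2
```

Run:
```python
from h import *
delta((609,-36.5,309),-53)
print(arm.read_state()['wrist_torque'])
```

```text
clock 3.4 pos [609.5 -36.7 311.3] travel [-0.4  0.3  2.3] dr [-0.001 -0.001 -0.006] j [ 0.2   0.44 -0.16  0.   -0.97  0.43] F [2.6 1.1 1. ] w 15.126600167094931 62.23768472671509
[ 0.3421329  -0.53958997  0.02663542]
```

Request:
move_arm(fingers=[0,0,0,0,0], travel=[[0,0,0],[0,0,0],[0,0,0],[0,0,0],[0,0,0]], dr=[[0,0,-0.05],[0,0,-0.12],[0,0,-0.19],[0,0,-0.26],[0,0,-0.3]])

```text
clock: 3.9
position: [608.7, -37.1, 311.3]
ee_rot: [0.951, -0.31, -0.001, 0.0]
contact_force: [-1.9, 1.5, 2.8]
gripper_width: 15.4
grasp_force: 62.4
```

Run:
```python
from h import *
delta((609,-36.5,309),-36)
print(arm.read_state()['wrist_torque'])
```

```text
clock 3.9 pos [608.7 -37.1 311.3] travel [-0.1 -0.7  2.3] dr [ 0.001  0.001 -0.003] j [ 0.2   0.44 -0.16 -0.   -0.98  0.74] F [-1.9  1.5  2.8] w 15.429508938829368 62.43374705314636
[ 0.23156985  0.19425973 -0.27656506]
```

Low side forces, so I turn on, slower near the end.

Request:
move_arm(fingers=[0,0,0,0,0,0,0,0,0], travel=[[0,0,0],[0,0,0],[0,0,0],[0,0,0],[0,0,0],[0,0,0],[0,0,0],[0,0,0],[0,0,0]], dr=[[0,0,-0.06],[0,0,-0.14],[0,0,-0.22],[0,0,-0.3],[0,0,-0.38],[0,0,-0.46],[0,0,-0.54],[0,0,-0.6],[0,0,-0.64]])

```text
clock: 4.8
position: [608.6, -36.7, 311.3]
ee_rot: [1.0, 0.004, -0.001, -0.0]
contact_force: [-1.0, 1.4, 2.6]
gripper_width: 15.0
grasp_force: 62.4
```

Run:
```python
from h import *
delta((609,-36.5,309),5.4)
print(arm.read_state()['wrist_torque'])
```

```text
clock 4.8 pos [608.6 -36.7 311.3] travel [ 0.4 -0.2  2.3] dr [-0.001  0.001 -0.085] j [ 0.2   0.44 -0.16 -0.   -0.98  1.38] F [-1.   1.4  2.6] w 14.97713508913839 62.419795989990234
[ 0.53635699  0.29928677 -0.29678906]
```

Request:
move_arm(fingers=[0,0,0,0,0], travel=[[0,0,0],[0,0,0],[0,0,0],[0,0,0],[0,0,0]], dr=[[0,0,-0.03],[0,0,-0.06],[0,0,-0.09],[0,0,-0.12],[0,0,-0.12]])

```text
clock: 5.3
position: [609.2, -36.2, 311.4]
ee_rot: [0.998, 0.064, 0.001, -0.001]
contact_force: [0.9, 5.3, 4.0]
gripper_width: 15.0
grasp_force: 62.5
```

Run:
```python
from h import *
delta((609,-36.5,309),5.4)
print(arm.read_state()['wrist_torque'])
```

```text
clock 5.3 pos [609.2 -36.2 311.4] travel [-0.3  0.3  2.4] dr [-0.002 -0.002  0.034] j [ 0.21  0.44 -0.16 -0.   -0.97  1.49] F [0.9 5.3 4. ] w 14.979364317706722 62.54898548126221
[ 1.35792186  0.09682083 -0.39750584]
```

Request:
move_arm(fingers=[0,0,0], travel=[[0,0,0],[0,0,0],[0,0,0]], dr=[[0,0,-0.02],[0,0,-0.04],[0,0,-0.04]])

```text
clock: 5.6
position: [609.5, -35.7, 311.4]
ee_rot: [0.997, 0.083, 0.002, -0.001]
contact_force: [0.2, 6.8, 2.8]
gripper_width: 15.1
grasp_force: 62.8
```

Run:
```python
from h import *
delta((609,-36.5,309),5.4)
print(arm.read_state()['wrist_torque'])
snap('wrist','w3')
```

```text
clock 5.6 pos [609.5 -35.7 311.4] travel [-0.6  0.7  2.4] dr [-0.003 -0.003  0.072] j [ 0.21  0.44 -0.16 -0.   -0.97  1.53] F [0.2 6.8 2.8] w 15.051652770775004 62.81138241291046
[ 1.91202356 -0.04471249 -0.98135527]
```

View pics/w3.png

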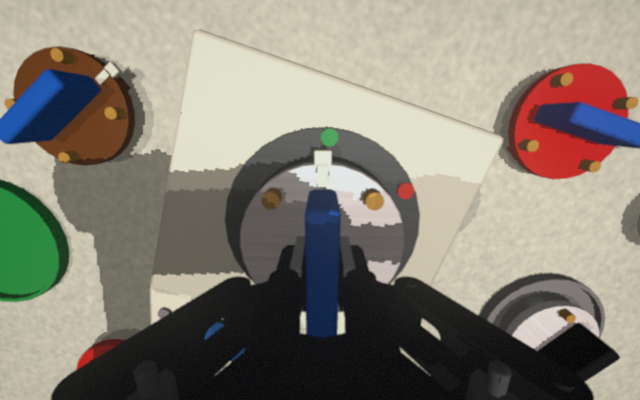

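The pointer at (322,155) is just past the green dot at (330,137), and the torque has risen, so the fixture is at the stop. I ease off slightly and lift.

Request:
move_arm(fingers=[0,0,0,0,0,0,0], travel=[[0,0,0],[0,0,-3],[0,0,-7],[0,0,-12],[0,0,-18],[0,0,-25],[0,0,-32]], dr=[[0,0,0.02],[0,0,0.02],[0,0,0.02],[0,0,0.02],[0,0,0.02],[0,0,0.02],[0,0,0.02]])

```text
clock: 6.35
position: [608.5, -37.3, 342.5]
ee_rot: [0.997, 0.074, -0.002, 0.0]
contact_force: [0.9, -0.8, -5.1]
gripper_width: 15.4
grasp_force: 61.3
```

Run:
```python
from h import *
delta((496,308,393),45)
print(arm.read_state()['wrist_torque'])
```

```text
clock 6.35 pos [608.5 -37.3 342.5] travel [ -60.4 -358.1  -50.3] dr [-0.001  0.003 -0.637] j [ 0.2   0.41 -0.12 -0.   -1.05  1.51] F [ 0.9 -0.8 -5.1] w 15.38678038039681 61.34378671646118
[ 0.01244703 -0.0230808   0.00070617]
```

Request:
move_arm(fingers=[0,0,0,0,0,0,0,0,0,0], travel=[[0,0,-25],[-3,-15,-50],[-9,-50,-50],[-15,-90,-50],[-22,-130,-50],[-29,-170,-50],[-36,-215,-50],[-43,-255,-50],[-50,-295,-50],[-55,-325,-50]], dr=[[0,0,0],[0,0,0],[0,0,0],[0,0,0],[0,0,0],[0,0,0],[0,0,0],[0,0,0],[0,0,0],[0,0,0]])

```text
clock: 7.35
position: [505.4, 277.9, 393.3]
ee_rot: [0.997, 0.075, -0.0, 0.0]
contact_force: [1.2, 0.1, -5.6]
gripper_width: 14.7
grasp_force: 61.3
```

Run:
```python
from h import *
delta((496,308,393),8.5)
snap('wrist','w4'); print(proj('w4',(496,308,14)))
```

```text
clock 7.35 pos [505.4 277.9 393.3] travel [ -4.8 -31.1   0.3] dr [0.    0.001 0.001] j [ 0.78  0.31 -0.13 -0.   -1.13  0.94] F [ 1.2  0.1 -5.6] w 14.747541249928142 61.31014823913574
[297.54889052 179.26446496]
```

View pics/w4.png

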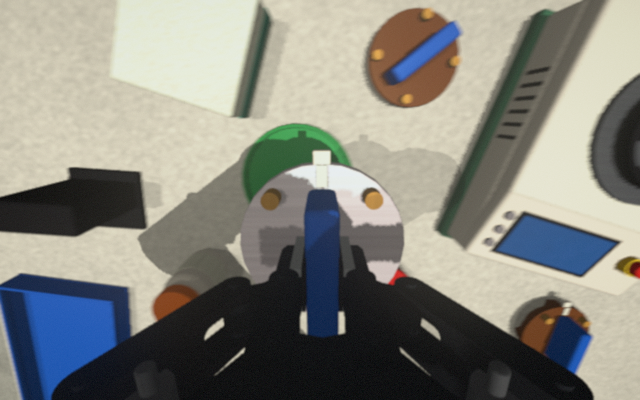

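The dish shows between x 243 and 352 with its top at y 124, which agrees with the predicted centre (297.5,179). I move over it and descend.

Request:
move_arm(fingers=[0,0,0,0,0,0,0,0,0,0], travel=[[-3,-15,0],[-5,-31,5],[-5,-31,30],[-5,-31,60],[-5,-31,95],[-5,-31,125],[-5,-31,148],[-5,-31,160],[-5,-31,168],[-5,-31,168]], dr=[[0,0,0],[0,0,0],[0,0,0],[0,0,0],[0,0,0],[0,0,0],[0,0,0],[0,0,0],[0,0,0],[0,0,0]])

```text
clock: 8.4
position: [497.3, 306.3, 224.6]
ee_rot: [0.997, 0.074, -0.0, 0.0]
contact_force: [0.2, 0.2, -5.8]
gripper_width: 15.1
grasp_force: 61.3
```

Run:
```python
from h import *
delta((496,308,216.4),8.5)
```

```text
clock 8.4 pos [497.3 306.3 224.6] travel [-1.  -1.9  8.2] dr [ 0.001  0.001 -0.   ] j [ 0.83  0.5  -0.31  0.   -0.76  0.89] F [ 0.2  0.2 -5.8] w 15.057033780509192 61.282228231430054
```

Request:
move_arm(fingers=[0,0,0,0,0], travel=[[0,0,2],[0,0,4],[0,0,6],[0,0,7.5],[0,0,7.5]], dr=[[0,0,0],[0,0,0],[0,0,0],[0,0,0],[0,0,0]])

```text
clock: 8.9
position: [497.1, 306.3, 217.6]
ee_rot: [0.997, 0.074, -0.0, -0.0]
contact_force: [1.2, 0.3, -6.4]
gripper_width: 15.2
grasp_force: 61.3
```

Not touching yet, so I go down in finer steps.

Request:
move_arm(fingers=[0,0,0], travel=[[0,0,0.5],[0,0,1],[0,0,1]], dr=[[0,0,0],[0,0,0],[0,0,0]])

```text
clock: 9.2
position: [497.1, 306.4, 216.5]
ee_rot: [0.997, 0.074, -0.0, 0.0]
contact_force: [0.4, 0.4, -5.5]
gripper_width: 15.0
grasp_force: 61.3
```

Request:
move_arm(fingers=[0,0,0], travel=[[0,0,0.5],[0,0,1],[0,0,1]], dr=[[0,0,0],[0,0,0],[0,0,0]])

```text
clock: 9.5
position: [497.1, 306.4, 216.3]
ee_rot: [0.997, 0.074, 0.0, -0.0]
contact_force: [-3.2, -0.7, 0.6]
gripper_width: 15.2
grasp_force: 62.4
```

Contact is made and the weight is on the dish. I release and rise.

Request:
move_arm(fingers=[18,24,34,50,65,70,70], travel=[[0,0,0],[0,0,0],[0,0,0],[0,0,0],[0,0,0],[0,0,0],[0,0,0]], dr=[[0,0,0],[0,0,0],[0,0,0],[0,0,0],[0,0,0],[0,0,0],[0,0,0]])

```text
clock: 10.2
position: [497.2, 306.4, 215.5]
ee_rot: [0.997, 0.074, 0.0, 0.0]
contact_force: [-0.9, 0.4, 0.5]
gripper_width: 70.5
grasp_force: 0.0
```

Request:
move_arm(fingers=[70,70,70,70,70,70,70,70], travel=[[0,0,-8],[0,0,-25],[0,0,-50],[0,0,-85],[0,0,-120],[0,0,-150],[0,0,-170],[0,0,-170]], dr=[[0,0,0],[0,0,0],[0,0,0],[0,0,0],[0,0,0],[0,0,0],[0,0,0],[0,0,0]])

```text
clock: 11.0
position: [497.5, 306.6, 390.0]
ee_rot: [0.997, 0.074, 0.003, -0.002]
contact_force: [0.2, 0.7, 0.3]
gripper_width: 70.1
grasp_force: 0.0
```

Run:
```python
from h import *
delta((496,308,216.4),8.5)
a=snap('wrist','w5');b=snap('side','d5')
c=cv2.resize(b[120:260,220:420],(640,448))
cv2.imwrite('pics/f5.png',cv2.resize(np.vstack([a,c]),None,fx=.7,fy=.7)[:,:,::-1])
```

```text
clock 11.0 pos [497.5 306.6 390. ] travel [ -2.5  -0.9 173.6] dr [-0.004 -0.007  0.   ] j [ 0.83  0.32 -0.12  0.   -1.12  0.89] F [0.2 0.7 0.3] w 70.07644263881416 0.0
```

View pics/f5.png

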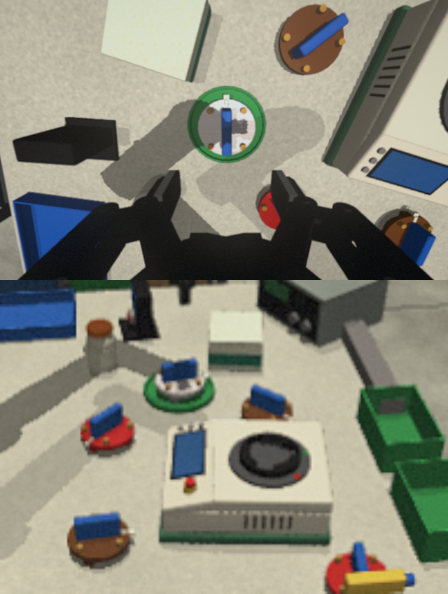

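The fixture stands upright and centred in the green dish (wrist half at (227,123), side half at (180,385)). The socket is empty and everything else is where it was.

```bash
python3 -c "
from bench import arm
print(arm.job_done())"
```

```text
the job is handed in; nothing more can be done
None
```

The fixture was turned anticlockwise to its stop, lifted straight out and set down upright in the green dish, then released; the job is handed in at about 11 s of the 43 s allowed.

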